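# Put the beads away in the drawer

### The job

Put the loose beads away: pick up the steel cup and pour all seven beads out of it into the open drawer of the little chest, leaving none behind. Stand the empty cup back upright in the middle of its cork coaster, then push the drawer fully shut with all the beads in it, without disturbing the other things on the bench.

Things in the scene. Friction and masses are not known exactly. Their poses are not given: they have to be found in the camera images.
- cup: the bead cup: plain straight steel cup without handle, outside diameter 62 mm, height 85 mm, wall 3 mm, floor 4 mm thick, about 0.12 kg (0.08 to 0.17); origin at the centre of its underside, z along its axis to the mouth; at the start it stands on the cork coaster, within 15 mm of its middle, with the seven beads one layer deep on its floor
- bead0_center (a point): centre of bead 0: smooth round purple stone bead, 17.6 mm diameter, about 12 g, rolls freely; all seven are alike
- bead1_center (a point): centre of bead 1: smooth round purple stone bead, 17.6 mm diameter, about 12 g, rolls freely; all seven are alike
- bead2_center (a point): centre of bead 2: smooth round purple stone bead, 17.6 mm diameter, about 12 g, rolls freely; all seven are alike
- bead3_center (a point): centre of bead 3: smooth round purple stone bead, 17.6 mm diameter, about 12 g, rolls freely; all seven are alike
- bead4_center (a point): centre of bead 4: smooth round purple stone bead, 17.6 mm diameter, about 12 g, rolls freely; all seven are alike
- bead5_center (a point): centre of bead 5: smooth round purple stone bead, 17.6 mm diameter, about 12 g, rolls freely; all seven are alike
- bead6_center (a point): centre of bead 6: smooth round purple stone bead, 17.6 mm diameter, about 12 g, rolls freely; all seven are alike
- coaster: round cork coaster, 100 mm across, 6 mm thick, fixed to the bench; origin at the centre of its underside, so the cup's underside rests 6 mm above it. It is on the left or the right of the bench
- chest_front (a point): middle of the front edge of the top board of a low wooden chest with a single drawer, 240 deep (x) x 200 wide (y) x 100 mm high, fixed to the bench; this point is 100 mm above the bench; axes as the chest: its front looks along its -x, towards the robot, turned up to 0.15 rad. The drawer's front panel is 15 mm thick and reaches 89 mm above the bench
- chest_drawer0 (a joint): opening of the drawer in m: 0 fully shut against a stop, 0.115 to 0.14 at the start, grows as it slides out along the chest's -x (limit 0.166); stiff slide, about 1 N plus 4 N per m/s; stays where it is left
- drawer_floor (a point): middle of the front edge of the drawer's inner floor, moving with the drawer, axes as the chest's (z up), 22 mm above the bench. Inside, 195 back from here (x) x 158 mm (y), walls 6 mm thick rising 50 mm above the floor. The open part runs from this point back (+x) to the chest's front edge: the joint value less 6 mm. The chest, 100 mm high, covers the rest
- chest_drawer0_handle (a point): middle of the drawer's handle, a level steel bar 11 mm thick and 100 mm long along the chest's y, 35 mm in front of the drawer's front panel, 62 mm above the bench; clear behind and above for fingers; moves with the drawer
- block: bystander: fixed steel bench block, 64 mm square, on a round black rubber pad 100 mm across, 32 mm high in all; on the left if the coaster is on the right, and the other way round; origin at the centre of its underside
- pliers: bystander, loose: long-nose pliers with dark green grips lying flat, 160 mm long, 13 mm high, origin under the pivot, jaws to +x
- jar: bystander, loose: closed glass jar with a metal cap, 64 mm across, 75 mm high, origin at the centre of its underside
- spool: bystander, loose: bare metal spool standing on end, 68 mm across, 42 mm high, origin at the centre of its underside
- dish: bystander, loose: empty shallow white dish, 90 mm across, 30 mm high, origin at the centre of its underside
- mallet: bystander, loose: hammer lying flat, 200 mm long, handle to -x
Mind the look-alikes: they are no part of the job. There is more than one size of the coaster; the job needs the larger.

How it is judged:
By the outcome, as a careful person would: the job done as asked, in the order asked, and still so for the second after the job is handed in, with the robot touching nothing.
It also fails if it takes over 72 s, if anything falls off the work surface, if the arm or the gripper's body presses on something with over 40 N, if the wrist force passes 120 N, or if a joint passes its speed limit or range.

### The arm

A 6-joint arm with a two-finger parallel gripper is mounted at the origin on the work surface. World frame = base frame: x ahead of the robot, y to its left, z up, the work surface at z = 0. Lengths are in mm, angles in rad, forces in N, time in s.
With the tool pointing down it reaches from about 350 to 775 mm from the base axis. Payload 7.3 kg.
Tool frame: the origin (TCP) lies between the finger pads; the fingertips stand bot.tip_extent ahead of it and the grasp point (between the pads) lies 6 mm ahead of it (bot.tip_extent is the distance from the TCP to the fingertips, in mm); x points along the fingers, y is the direction in which the jaws open and shut, and the axes are right-handed (so a half turn about x gives the same grasp; the last joint's range is limited). The gripper opens to 92 mm and grips with 3 to 60 N. Pads are 19 mm wide; open, the fingers measure 130 mm over their backs; the gripper's body (75 mm by 190 mm) begins 47 mm behind the grasp point.
Start: joints at [1.063, 0.342, 1.524, -0, 1.275, -0.146], TCP at [185.814, 491.035, 251.741] pointing down, gripper open.
Joint ranges: [-2.53, 2.53], [-0.77, 2.02], [0.04, 2.7], [-1, 4.14], [0.28, 2.66], [-3.11, 3.11]. Speed limits (rad/s): [2.57, 2.57, 3.14, 3.14, 3.14, 3.14].

### API

Orientations are given as [roll, pitch, yaw] about the fixed x, y, z axes, in that order (R = Rz(yaw) Ry(pitch) Rx(roll)).
In Python, from plant import bot, capture, workorder gives the robot as it stands. The module is installed in compiled form; this text tells all that it offers.
- The arm moves only by the shell command python3 -m crank 'ROWS'. ROWS is JSON, a list of rows, each an object with "linear": the shift along the tool's x, y, z in cm, a list of three; "delta_rot": the turn, a rotation vector about the tool's x, y, z in degrees, a list of three; "fingers": the opening, from 0 (shut) to 1 (fully open). In form: [{"linear": [x, y, z], "delta_rot": [wx, wy, wz], "fingers": fingers}, ...]. A call has exactly 5 rows; each row shifts and turns the commanded pose from where the row before left it, along the tool's axes as they then stand; what a row does not reach is not made up. A row lasts 1/10 s, in which the tool goes at most 50 mm and 8.59 degrees, less where a joint would pass 70% of its speed; a pose out of reach is approached as far as the arm can. A call with a gripper value outside its range is refused whole. The fingers move at their own pace and stop on an object; the grip force is fixed at half the most. Time passes only in rows, so rows that do not move let the fingers close, or fill a call up. It gives the time, the measured TCP pose, the force and the opening at its end, in the units of the state.
- bot.get_obs(): the state, without advancing time (a new reading comes with each control period).
- capture(name): name is "scene" or "top" or "wrist"; returns a dict with "image" (420x560x3 uint8, blue, green, red), "mtx" (3x3 intrinsics, pixels), "pose" (4x4, takes a point from camera to world coordinates). Camera axes: x right, y down, z forward; pixel columns grow to the right and rows downward; lengths in mm; the calibration is good to about 2 mm. A picture is of the moment at which its call begins. There is no depth.
- workorder.close_job(): hands the job in, once; it reports no verdict.
The state is a dict: "time": time; "joint_positions": joint angles; "dq": joint speeds; "tau": joint torques, N m; "tool_pos": TCP position; "tcp_rot": TCP orientation; "contact_force": force on the tool from outside, world axes, zero at the start; "moment": the same for the moment, N m; "grip_width": finger opening in mm.
Only numpy, scipy, OpenCV 4.12 (cv2) and the standard library are available. Lean on these libraries where they do the work, as an engineer would, in place of code of your own. Each camera call takes 0.05 s, during which the arm holds its last target. There are 200 camera calls.

## Working session

There is one attempt and no reset: what is moved stays moved. The work goes in short steps, Python scripts to look and compute and a shell command to move; the robot and the scene stay as the last step left them, time stands still between calls to the robot, and variables do not carry over. Pictures are saved under pics/ and viewed, on a budget of 10 in all, crops included, one or two more only if the job needs it, and the job is handed in when it is done.

```bash
mkdir -p pics
python3 - <<'E'
from plant import bot,capture
import cv2,numpy as np,pickle
d={}
for n in("scene","top","wrist"):
    c=capture(n);d[n]=c;cv2.imwrite(f"pics/{n}0.png",c["image"]);print(n,np.round(c["mtx"],1).tolist(),np.round(c["pose"],3).tolist())
pickle.dump(d,open("c0.pkl","wb"))
print(bot.tip_extent,bot.get_obs())
E
```

```text
scene [[481.3, 0.0, 277.6], [0.0, 481.3, 207.9], [0.0, 0.0, 1.0]] [[0.861, 0.347, -0.371, 1060.323], [0.507, -0.615, 0.604, -765.849], [-0.019, -0.709, -0.705, 993.417], [0.0, 0.0, 0.0, 1.0]]
top [[538.9, 0.0, 278.3], [0.0, 538.9, 216.5], [0.0, 0.0, 1.0]] [[0.029, -0.996, 0.09, 491.651], [-1.0, -0.029, 0.005, -17.072], [-0.002, -0.09, -0.996, 1399.902], [0.0, 0.0, 0.0, 1.0]]
wrist [[378.4, 0.0, 274.8], [0.0, 378.4, 207.7], [0.0, 0.0, 1.0]] [[0.355, 0.899, 0.255, 117.68], [0.935, -0.341, -0.097, 516.482], [-0.0, 0.273, -0.962, 385.148], [0.0, 0.0, 0.0, 1.0]]
25.0 {'time': 0.15, 'joint_positions': array([ 1.06303346e+00,  3.42570159e-01,  1.52478623e+00,  2.16376831e-05,
        1.27541038e+00, -1.45980690e-01]), 'dq': array([ 6.19721562e-04, -1.83701866e-03, -3.40932734e-03,  1.33804978e-05,
        3.04382534e-04,  1.75226131e-04]), 'tau': array([ 1.67292703e-03, -4.31469297e+01, -2.44354230e+01,  7.17626768e-02,
        5.38774172e-02, -1.12024034e-04]), 'tool_pos': array([185.64880093, 490.78734992, 251.20468172]), 'tcp_rot': array([-1.73439969,  1.56962203, -2.09618818]), 'contact_force': array([ 0.45791026, -1.30526945,  0.21881812]), 'moment': array([ 0.0346408 , -0.00133446,  0.00304142]), 'grip_width': 92.01385158538044}
```

View pics/scene0.png

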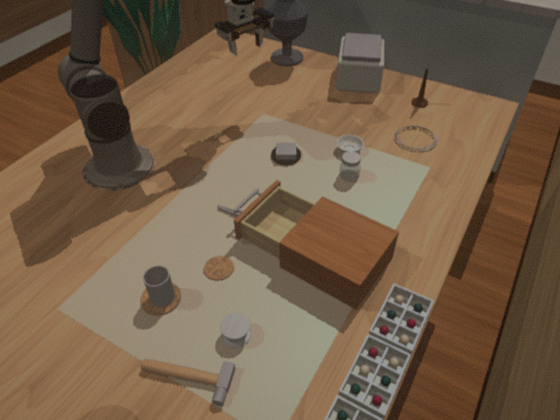

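View pics/top0.png

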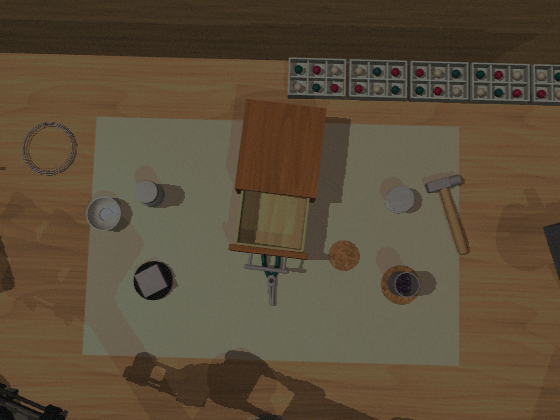

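The scene view shows the cup at about (158,285) on the large coaster at (160,298), with a smaller coaster at (218,268). The top view shows the cup at (404,284), the large coaster at (400,285), the small coaster at (344,255), the chest at (280,150), the drawer at (272,220), and pliers under the handle at (270,275). Coaster candidates in the top view are (400,285), about 40 px wide, and (344,255), about 31 px. The first is the larger and holds the cup. I'll confirm this in an enlarged crop.

Run:
```python
import cv2,numpy as np,pickle
d=pickle.load(open("c0.pkl","rb"))
t=d["top"]["image"];s=d["scene"]["image"]
def cr(im,x,y,w,h,k):
    c=cv2.resize(im[y:y+h,x:x+w],None,fx=k,fy=k,interpolation=cv2.INTER_CUBIC)
    c=cv2.convertScaleAbs(c,alpha=1.5,beta=15)
    for i in range(0,w,10):cv2.putText(c,str(x+i),(i*k,8),0,.28,(0,255,255)) if i%20==0 else 0; cv2.line(c,(i*k,10),(i*k,14),(0,255,255))
    for j in range(0,h,10):cv2.putText(c,str(y+j),(0,j*k+3),0,.28,(0,255,255)) if j%20==0 else 0
    return c
a=cr(t,225,180,100,75,4);b=cr(t,325,230,100,75,4)
c=cr(s,130,240,100,75,4);e=cr(s,225,175,100,75,4)
cv2.imwrite("pics/crop1.png",np.vstack([np.hstack([a,b]),np.hstack([c,e])]))
```

```text
(no output)
```

View pics/crop1.png

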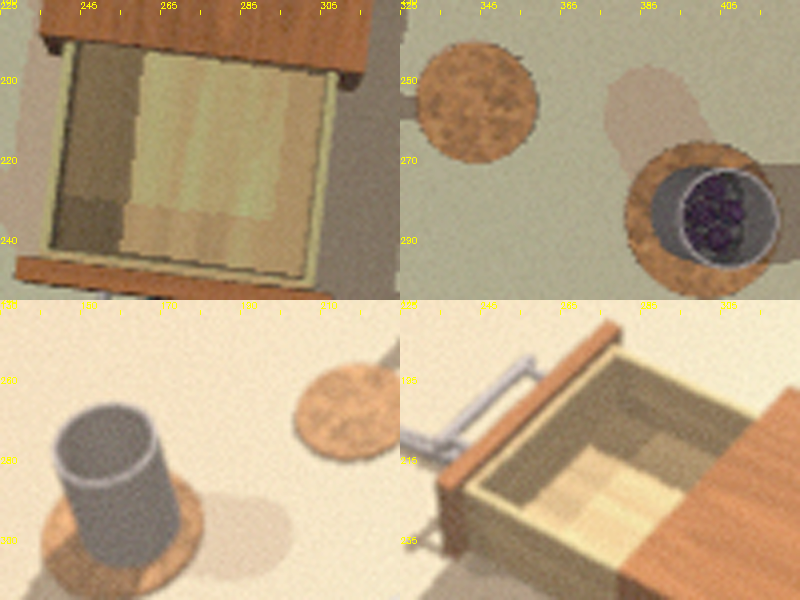

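Top crops: the large coaster is centred at (401,285) with radius about 20 px, and the cup rim is at (407,284.5) with the beads inside. The small coaster, (344,255), has radius about 15 px, so the cup's coaster is the larger one, as required. Scene crops: rim centre at (156.8,276.2). The chest's front top edge and the drawer panel are visible in both. Next I triangulate.

```bash
cat > h.py <<'E'
import numpy as np,pickle
from scipy.spatial.transform import Rotation as R
def ray(c,p):
    v=np.linalg.inv(c["mtx"])@[p[0],p[1],1];return c["pose"][:3,3],c["pose"][:3,:3]@v
def atz(c,p,z):
    o,v=ray(c,p);return o+v*(z-o[2])/v[2]
def tri(*cp):
    A=np.zeros((3,3));b=np.zeros(3)
    for c,p in cp:
        o,v=ray(c,p);v=v/np.linalg.norm(v);M=np.eye(3)-np.outer(v,v);A+=M;b+=M@o
    return np.linalg.solve(A,b)
def proj(c,X):
    q=np.linalg.inv(c["pose"])@np.r_[X,1];q=c["mtx"]@q[:3];return q[:2]/q[2]
E
python3 - <<'E'
from h import *
d=pickle.load(open("c0.pkl","rb"));T=d["top"];S=d["scene"]
f=lambda n,v:print(n,np.round(v,1))
f("rim tri",tri((T,(407,284.5)),(S,(156.8,276.2))));f("rim91",atz(T,(407,284.5),91));f("rim91S",atz(S,(156.8,276.2),91))
f("coaster tri",tri((T,(401,285)),(S,(160.5,298.7))));f("coaster z6",atz(T,(401,285),6));f("S",atz(S,(160.5,298.7),6))
L=atz(T,(235.7,188.7),100);Rr=atz(T,(317.5,198.2),100);f("chest L",L);f("R",Rr);f("w",np.linalg.norm(L-Rr));f("mid",(L+Rr)/2)
f("chest R tri",tri((T,(317.5,198.2)),(S,(280,243))));
e=L-Rr;print("yaw",np.arctan2(-e[0],e[1]))
L2=atz(T,(228.8,244.5),89);R2=atz(T,(307.5,254),89);f("panel back edge",[L2,R2]);f("panel tri L",tri((T,(228.8,246.5)),(S,(280,181))));f("panel R",tri((T,(307.5,256)),(S,(235,220))))
for n,p,z in [("spool",(400,200),42),("small coaster",(344,255),3),("jar",(150,194),75),("pl",(271,303),8),("plback",(272,258),8),("mallet",(462,252),10)]:f(n,atz(T,p,z))
o=dict(p=[185.6,490.8,251.2])
f("toolR",R.from_euler("xyz",[-1.734,1.5696,-2.096]).as_matrix())
# wrist cam rel tcp
E
```

```text
rim tri [ 453.4 -326.2   89.2]
rim91 [ 453.9 -325.4   91. ]
rim91S [ 454.1 -327.5   91. ]
coaster tri [ 448.6 -331.9    1.4]
coaster z6 [ 449.7 -330.1    6. ]
S [ 450.4 -334.7    6. ]
chest L [673.4  95.  100. ]
R [ 655.9 -104.5  100. ]
w 200.2
mid [664.6  -4.7 100. ]
chest R tri [ 656.6 -104.   100.1]
yaw -0.08750543074632966
panel back edge [[537.7 107.7  89. ]
 [520.2 -84.1  89. ]]
panel tri L [533.1 108.1  85. ]
panel R [513.7 -85.4  91.6]
spool [ 664.7 -317.5   42. ]
small coaster [ 522.3 -182.8    3. ]
jar [657.5 309.1  75. ]
pl [394.3   2.    8. ]
plback [509.    2.9   8. ]
mallet [ 538.7 -485.1   10. ]
toolR [[-0.   0.4  0.9]
 [-0.   0.9 -0.4]
 [-1.  -0.  -0. ]]
```

Measurements agree (rim z 89, against 91 stated; chest width 200; corner z 100). I swing the arm over to the cup side at safe height.

```bash
for i in 1 2 3 4; do python3 -m crank '[{"linear":[0,-0.22,4.81],"delta_rot":[5.25,0,0],"fingers":1},{"linear":[0,-0.22,4.81],"delta_rot":[5.25,0,0],"fingers":1},{"linear":[0,-0.22,4.81],"delta_rot":[5.25,0,0],"fingers":1},{"linear":[0,-0.22,4.81],"delta_rot":[5.25,0,0],"fingers":1},{"linear":[0,-0.22,4.81],"delta_rot":[5.25,0,0],"fingers":1}]'; done
cat >> h.py <<'E'
def log():
    from plant import bot
    import json
    o=bot.get_obs();r=[o["time"]]+list(o["joint_positions"])+list(o["tool_pos"])+list(o["tcp_rot"])
    open("log.txt","a").write(json.dumps([float(x) for x in r])+"\n")
    M=R.from_euler("xyz",o["tcp_rot"]).as_matrix()
    print(round(o["time"],2),"q",np.round(o["joint_positions"],3),"p",np.round(o["tool_pos"],1),"ux",np.round(M[:,0],3),"uy",np.round(M[:,1],3),"F",np.round(o["contact_force"],1),round(o["grip_width"],1))
if __name__=="__main__":log()
E
python3 h.py
```

```text
time: 0.65
tool_pos: [385.5, 356.8, 251.4]
tcp_rot: [-2.22, 1.571, -3.044]
contact_force: [0.8, 0.4, -0.3]
grip_width: 91.7
time: 1.15
tool_pos: [503.8, 149.2, 251.4]
tcp_rot: [-2.257, 1.571, 2.745]
contact_force: [0.8, 0.3, 0.9]
grip_width: 91.6
time: 1.65
tool_pos: [518.1, -89.2, 251.4]
tcp_rot: [-2.144, 1.57, 2.4]
contact_force: [0.4, -0.1, 0.4]
grip_width: 91.8
time: 2.15
tool_pos: [425.6, -309.3, 251.4]
tcp_rot: [-2.319, 1.571, 1.766]
contact_force: [0.7, -0.7, -0.1]
grip_width: 91.4
2.15 q [-0.774  0.344  1.522  0.     1.276 -0.147] p [ 425.6 -309.3  251.4] ux [-0.  0. -1.] uy [ 0.81  -0.587 -0.   ] F [ 0.7 -0.7 -0.1] 91.4
```

```bash
python3 -m crank '[{"linear":[0,0,0],"delta_rot":[0,0,6],"fingers":1},{"linear":[0,0,0],"delta_rot":[0,0,6],"fingers":1},{"linear":[0,0,0],"delta_rot":[0,0,6],"fingers":1},{"linear":[0,0,0],"delta_rot":[0,0,0],"fingers":1},{"linear":[0,0,0],"delta_rot":[0,0,0],"fingers":1}]' >/dev/null; python3 h.py
python3 -m crank '[{"linear":[0,3,0],"delta_rot":[8,0,0],"fingers":1},{"linear":[0,3,0],"delta_rot":[8,0,0],"fingers":1},{"linear":[0,0,-3],"delta_rot":[8,8,0],"fingers":1},{"linear":[0,0,0],"delta_rot":[0,8,0],"fingers":1},{"linear":[0,0,0],"delta_rot":[0,0,0],"fingers":1}]' >/dev/null; python3 h.py
python3 -m crank '[{"linear":[-4,0,0],"delta_rot":[0,-8,0],"fingers":1},{"linear":[-4,0,0],"delta_rot":[0,-8,0],"fingers":1},{"linear":[-4,-4,0],"delta_rot":[0,0,0],"fingers":1},{"linear":[0,0,0],"delta_rot":[0,0,0],"fingers":1},{"linear":[0,0,0],"delta_rot":[0,0,0],"fingers":1}]' >/dev/null; python3 h.py
```

```text
2.65 q [-0.801  0.192  1.774  0.071  0.87  -0.215] p [ 426.4 -307.5  252. ] ux [ 0.249 -0.179 -0.952] uy [ 0.772 -0.556  0.307] F [ 0.3 -0.3  0.8] 91.6
3.15 q [-0.875  0.272  1.655  0.409  0.922 -0.103] p [ 493.4 -326.4  271.8] ux [ 0.443 -0.035 -0.896] uy [ 0.497 -0.822  0.278] F [-0.7  0.1 -0.5] 91.9
3.65 q [-0.72   0.107  1.54  -0.004  1.196  0.295] p [ 437.2 -283.3  371.1] ux [ 0.219 -0.198 -0.955] uy [ 0.497 -0.82   0.284] F [0.5 0.3 0.5] 91.9
```

```bash
cat >> h.py <<'E'
def Ry(a):return R.from_euler("y",a).as_matrix()
def Rz(a):return R.from_euler("z",a).as_matrix()
def fk(q,P,s4=1,s6=1,c6=0.):
    a1,d1,s,L2,a3,L4,d6=P[:7]
    A=Rz(q[0]);B=A@Ry(q[1]);C=B@Ry(q[2])
    p=A@[a1,s,d1]+B@[0,0,L2]+C@[a3,0,L4]
    D=C@Rz(s4*q[3])@Ry(q[4])
    T=D@Rz(s6*q[5]+c6)   # z = tool direction
    return p+D@[0,0,d6],T
E
cat > fit.py <<'E'
from h import *
import json
from scipy.optimize import least_squares
D=[json.loads(l) for l in open("log.txt")]
D.append([0.15,1.06303,.34257,1.52479,0,1.27541,-.14598,185.65,490.79,251.2,-1.73439969,1.56962203,-2.09618818])
D=np.array(D)
for s4 in(1,-1):
    f=lambda P:np.concatenate([(fk(r[1:7],P,s4)[0]-r[7:10]) for r in D])
    best=None
    for k in range(6):
        g=np.random.default_rng(k);r=least_squares(f,np.array([50,300,76,400,0,400,200])+g.normal(0,50,7),x_scale=100)
        if best is None or r.cost<best.cost:best=r
    print(s4,best.cost,np.round(best.x,1),np.round(best.fun,1).max())
    for s6 in(1,-1):
        print("tool rel:",[np.round((fk(r[1:7],best.x,s4,s6)[1].T@R.from_euler("xyz",r[10:13]).as_matrix()).ravel(),2).tolist() for r in D[[1,2,3]]])
E
python3 fit.py
```

```text
1 3.380397140094163e-05 [  0.  222.9  76.4 506.2  46.5 379.6 293.1] 0.0
tool rel: [[-0.0, -1.0, -0.0, 0.0, 0.0, -1.0, 1.0, -0.0, 0.0], [-0.0, -1.0, -0.0, 0.0, 0.0, -1.0, 1.0, -0.0, 0.0], [0.0, -1.0, -0.0, 0.0, -0.0, -1.0, 1.0, 0.0, 0.0]]
tool rel: [[0.0, -0.91, -0.42, 0.0, 0.42, -0.91, 1.0, -0.0, 0.0], [-0.0, -0.98, -0.2, 0.0, 0.2, -0.98, 1.0, -0.0, 0.0], [0.0, -0.83, 0.56, 0.0, -0.56, -0.83, 1.0, 0.0, 0.0]]
-1 4605.474730261973 [ 182.6  221.    91.5 -101.  -178.1  352.9  -87.7] 30.0
tool rel: [[-0.03, -1.0, 0.09, 0.1, -0.09, -0.99, 0.99, -0.02, 0.11], [-0.21, -0.88, 0.42, 0.56, -0.46, -0.69, 0.8, 0.09, 0.59], [-0.0, -1.0, -0.0, -0.01, 0.0, -1.0, 1.0, -0.0, -0.01]]
tool rel: [[0.02, -0.94, -0.33, 0.11, 0.33, -0.94, 0.99, -0.02, 0.11], [-0.09, -0.96, 0.27, 0.59, -0.27, -0.76, 0.8, 0.09, 0.59], [0.0, -0.83, 0.55, -0.01, -0.55, -0.83, 1.0, -0.0, -0.01]]
```

```bash
cat >> h.py <<'E'
P=np.array([0.,222.9,76.4,506.2,46.5,379.6,293.1]);M0=np.array([[0,-1,0],[0,0,-1],[1,0,0.]])
LO=np.array([-2.53,-.77,.04,-1,.28,-3.11]);HI=np.array([2.53,2.02,2.7,4.14,2.66,3.11])
def tool(q):
    p,T=fk(q,P);return p,T@M0
from scipy.optimize import least_squares
def ik(p,Rt,q0):
    def f(q):
        a,B=tool(q);return np.r_[(a-p)/300,R.from_matrix(B.T@Rt).as_rotvec()]
    r=least_squares(f,np.clip(q0,LO+1e-3,HI-1e-3),bounds=(LO,HI),xtol=1e-10)
    return r.x,np.sqrt(2*r.cost)
def mk(az,pitch,roll=0):
    """u at azimuth az, pitch down; roll=0: jaw y horizontal (to left), tool z = up-ish; deg"""
    az,pt=np.radians([az,pitch]);u=np.array([np.cos(pt)*np.cos(az),np.cos(pt)*np.sin(az),-np.sin(pt)])
    y=np.array([-np.sin(az),np.cos(az),0]);B=np.c_[u,y,np.cross(u,y)]
    return B@R.from_rotvec([np.radians(roll),0,0]).as_matrix()
def sols(p,Rt,n=40,seed=0):
    g=np.random.default_rng(seed);S=[]
    for _ in range(n):
        q,e=ik(p,Rt,LO+(HI-LO)*g.random(6))
        if e<1e-3 and not any(np.abs(q-s).max()<.02 for s in S):S.append(q)
    return S
E
python3 - <<'E'
from h import *
G=np.array([454,-326,56])
for az in(-100,-70,-36,0,40):
  for p in(10,20,35):
    B=mk(az,p)
    for rl in(0,180):
        Rt=mk(az,p,rl)
        for q in sols(G-6*Rt[:,0],Rt,14):print("pick",az,p,rl,np.round(q,2))
E
```

```text
pick -70 10 0 [-0.35  1.04  2.21  4.    1.47  1.65]
pick -70 10 180 [-0.35  1.04  2.21  4.    1.47 -1.49]
pick -70 20 0 [-0.38  0.9   2.23  3.98  1.21  1.56]
pick -70 20 180 [-0.38  0.9   2.23  3.98  1.21 -1.58]
pick -70 35 0 [-0.45  0.71  2.19  4.06  0.8   1.34]
pick -70 35 180 [-0.45  0.71  2.19  4.06  0.8  -1.8 ]
pick -36 10 0 [-0.91  1.15  2.45  2.85  1.84  1.44]
pick -36 10 180 [-0.91  1.15  2.45  2.85  1.84 -1.7 ]
pick -36 20 0 [-0.9   0.97  2.45  2.89  1.49  1.5 ]
pick -36 20 180 [-0.9   0.97  2.45  2.89  1.49 -1.64]
pick -36 35 0 [-0.86  0.7   2.38  2.89  0.9   1.59]
pick -36 35 180 [-0.86  0.7   2.38  2.89  0.9  -1.55]
pick 0 10 0 [-1.33  1.03  2.2   1.83  1.42  1.48]
pick 0 10 180 [-1.33  1.03  2.2   1.83  1.42 -1.66]
pick 0 20 0 [-1.29  0.9   2.21  1.84  1.21  1.6 ]
pick 0 20 180 [-1.29  0.9   2.21  1.84  1.21 -1.54]
pick 0 35 0 [-1.2   0.71  2.18  1.76  0.89  1.87]
pick 0 35 180 [-1.2   0.71  2.18  1.76  0.89 -1.27]
pick 40 10 0 [-1.29  1.06  1.65  1.12  1.58  1.97]
pick 40 10 180 [-1.29  1.06  1.65  1.12  1.58 -1.18]
pick 40 20 0 [-1.27  0.96  1.68  1.06  1.44  2.03]
pick 40 20 180 [-1.27  0.96  1.68  1.06  1.44 -1.11]
pick 40 35 0 [-1.21  0.82  1.72  0.96  1.24  2.17]
pick 40 35 180 [-1.21  0.82  1.72  0.96  1.24 -0.97]
```

```bash
cat >> h.py <<'E'
from scipy.linalg import logm,expm
def T4(p,B):
    T=np.eye(4);T[:3,:3]=B;T[:3,3]=p;return T
def row(T0,T1,N):
    t=np.real(expm(np.real(logm(np.linalg.inv(T0)@T1))/N))
    return t,t[:3,3]/10,np.degrees(R.from_matrix(t[:3,:3]).as_rotvec())
def track(q0,T1,N,show=True):
    """constant screw from q0 to T1 in N rows; returns q end"""
    p,B=tool(q0);T=T4(p,B);t,l,w=row(T,T1,N);q=q0;mx=0;em=0;mar=9;zm=9e9
    for i in range(N):
        T=T@t;qn,e=ik(T[:3,3],T[:3,:3],q);mx=np.max(np.r_[mx,np.abs(qn-q)]);em=max(em,e);mar=min(mar,(qn-LO).min(),(HI-qn).min());q=qn;zm=min(zm,T[2,3])
    if show:print(N,"lin",np.round(l,3).tolist(),"rot",np.round(w,3).tolist(),"|maxdq/row",round(mx,3),"err",round(em,4),"margin",round(mar,2),"minz",round(zm),"q",np.round(q,2))
    return q,em,mar
CX=np.array([np.cos(-.0875),np.sin(-.0875),0]);CY=np.array([.0874,.9962,0]);CH=np.array([664.6,-4.7,0])
def ch(x,y,z):return CH+CX*x+CY*y+np.array([0,0,z])
def gp(g,B):return T4(g-6*B[:,0],B)
E
python3 - <<'E'
from h import *
import json
q0=np.array(json.loads(open("log.txt").readlines()[-1])[1:7])
cup=np.array([454,-326,58.])
for az in(0,20,40):
  for rl in(0,180):
    print("== az",az,rl)
    B=mk(az,15,rl);pre=cup-np.array([np.cos(np.radians(az)),np.sin(np.radians(az)),0])*110+[0,0,80]
    q,e,m=track(q0,gp(pre,B),25)
    if e>.01:continue
    q,e,m=track(q,gp(cup,B),5)
    if e>.01:continue
    q,e,m=track(q,gp(cup+[0,0,170],B),5);qc=q
    for az2 in(-5,20,45,70):
        d=np.array([np.cos(np.radians(az2)),np.sin(np.radians(az2)),0])
        c=ch(-70,0,0)+d*25
        print("-pour az2",az2)
        q,e,m=track(qc,gp(c+[0,0,230],mk(az2,60,rl)),12)
        if e>.01:continue
        q,e,m=track(q,gp(c+[0,0,200],mk(az2,62,rl+(90 if rl==0 else -90)*-1)),12)
        if e>.01:continue
        q,e,m=track(q,gp(c+[0,0,200],mk(az2,62,rl+(180 if rl==0 else -180)*-1)),12)
        if e>.01:continue
        q,e,m=track(q,gp(c+[0,0,140],mk(az2,22,rl+180)),12)
E
```

```text
== az 0 0
25 lin [0.391, -1.217, -0.299] rot [-4.899, -0.397, 3.151] |maxdq/row 1.946 err 0.7434 margin 0.0 minz 140 q [-1.24  0.2   2.04  0.96  0.87 -3.11]
== az 0 180
25 lin [0.452, -0.164, 0.981] rot [1.438, 2.534, 0.319] |maxdq/row 0.081 err 0.0 margin 0.37 minz 140 q [-1.64  0.74  2.33  1.49  1.31 -1.5 ]
5 lin [2.539, 0.0, 0.976] rot [-0.0, 0.0, -0.0] |maxdq/row 0.077 err 0.0 margin 0.38 minz 60 q [-1.31  0.96  2.21  1.84  1.32 -1.6 ]
5 lin [-0.88, 0.0, -3.284] rot [0.0, 0.0, -0.0] |maxdq/row 0.112 err 0.0 margin 0.46 minz 94 q [-1.31  0.49  2.21  1.69  1.23 -1.12]
-pour az2 -5
12 lin [1.062, -2.768, -0.8] rot [0.26, -3.748, 0.339] |maxdq/row 0.443 err 0.0 margin 0.06 minz 235 q [-0.14  0.3   1.75  0.05  0.57  1.49]
12 lin [0.218, 0.087, 0.101] rot [7.499, -0.131, 0.131] |maxdq/row 0.133 err 0.0 margin 0.05 minz 205 q [-0.14  0.35  1.76  0.04  0.54  3.06]
12 lin [0.0, 0.0, 0.0] rot [7.5, 0.0, -0.0] |maxdq/row 0.133 err 0.3173 margin 0.0 minz 205 q [-0.29  0.35  2.05  1.43  0.28  3.11]
-pour az2 20
12 lin [1.463, -2.544, -1.182] rot [-1.041, -3.711, -1.357] |maxdq/row 0.208 err 0
[... 5510 characters left out ...]
2 lin [0.0, -0.0, 0.0] rot [7.5, -0.0, 0.0] |maxdq/row 0.131 err 0.0987 margin 0.0 minz 205 q [-0.35  0.41  1.73  0.69  0.87  3.11]
-pour az2 70
12 lin [2.585, -0.714, -1.943] rot [-1.561, -3.662, -2.034] |maxdq/row 0.086 err 0.0 margin 0.95 minz 235 q [-0.34  0.46  1.5   0.56  1.23 -0.2 ]
12 lin [0.218, 0.087, 0.101] rot [7.499, -0.131, 0.131] |maxdq/row 0.131 err 0.0 margin 0.89 minz 205 q [-0.33  0.49  1.53  0.53  1.17  1.37]
12 lin [0.0, 0.0, 0.0] rot [7.5, -0.0, 0.0] |maxdq/row 0.131 err 0.0 margin 0.17 minz 205 q [-0.33  0.49  1.53  0.53  1.17  2.94]
12 lin [0.353, -0.0, -0.404] rot [0.0, -3.333, 0.0] |maxdq/row 0.068 err 0.0 margin 0.24 minz 142 q [-0.57  0.79  1.69  1.16  1.4   2.22]
```

Cup pick: tool 15° below horizontal at azimuth 20°. Pour: azimuth 70°, pitching up over the drawer. First the pre-grasp pose.

```bash
for i in 1 2 3 4 5; do python3 -m crank '[{"linear":[0.46,-0.01,1.02],"delta_rot":[0.81,2.71,-0.23],"fingers":1},{"linear":[0.46,-0.01,1.02],"delta_rot":[0.81,2.71,-0.23],"fingers":1},{"linear":[0.46,-0.01,1.02],"delta_rot":[0.81,2.71,-0.23],"fingers":1},{"linear":[0.46,-0.01,1.02],"delta_rot":[0.81,2.71,-0.23],"fingers":1},{"linear":[0.46,-0.01,1.02],"delta_rot":[0.81,2.71,-0.23],"fingers":1}]' >/dev/null; python3 h.py; done
python3 - <<'E'
from h import *
from plant import bot,capture
import cv2
o=bot.get_obs();q=o["joint_positions"]
p,B=tool(q);print(np.round(p-o["tool_pos"],2))
track(q,gp(np.array([454,-326,58.]),mk(20,15,180)),10)
c=capture("wrist");pickle.dump(c,open("w1.pkl","wb"));cv2.imwrite("pics/w1.png",c["image"])
print(proj(c,[454,-326,91]),proj(c,[454,-326,6]))
E
```

```text
4.15 q [-1.001  0.083  1.692  0.354  1.114 -0.065] p [ 400.7 -314.2  337. ] ux [ 0.403 -0.051 -0.914] uy [ 0.444 -0.862  0.244] F [ 0.4 -0.4 -0.4] 91.5
4.65 q [-1.243  0.15   1.817  0.677  1.143 -0.433] p [ 372.1 -338.1  295.3] ux [ 0.574  0.08  -0.815] uy [ 0.401 -0.895  0.195] F [ 0.1 -0.3  0.8] 91.7
5.15 q [-1.417  0.306  1.908  0.907  1.229 -0.745] p [ 352.7 -355.1  245.8] ux [ 0.721  0.192 -0.665] uy [ 0.369 -0.92   0.134] F [ 0.7 -0.1  0.6] 91.8
5.65 q [-1.52   0.529  1.956  1.058  1.337 -0.995] p [ 343.6 -364.3  191.5] ux [ 0.834  0.279 -0.475] uy [ 0.349 -0.935  0.064] F [0.5 0.6 0. ] 91.5
6.15 q [-1.564  0.791  1.954  1.155  1.461 -1.188] p [ 345.5 -365.2  135.7] ux [ 0.907  0.334 -0.256] uy [ 0.344 -0.939 -0.008] F [ 0.6 -0.2 -0.3] 92.0
[ 0.02  0.01 -0.  ]
10 lin [1.254, 0.007, 0.453] rot [-0.044, -0.016, 0.024] |maxdq/row 0.026 err 0.0 margin 0.73 minz 60 q [-1.33  0.95  1.95  1.4   1.34 -1.33]
[274.99036709 229.29171488] [275.88578138 314.66824541]
```

View pics/w1.png

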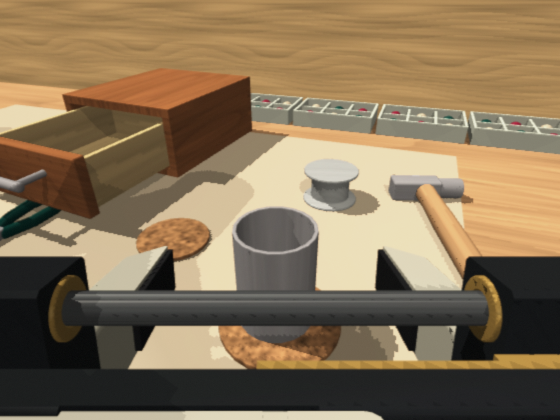

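The wrist view shows the cup rim centred near (276,229), and the prediction was (275,229). It sits midway between the fingers. Advance and close.

```bash
for i in 1 2; do python3 -m crank '[{"linear":[1.25,0.01,0.45],"delta_rot":[-0.04,-0.02,0.02],"fingers":1},{"linear":[1.25,0.01,0.45],"delta_rot":[-0.04,-0.02,0.02],"fingers":1},{"linear":[1.25,0.01,0.45],"delta_rot":[-0.04,-0.02,0.02],"fingers":1},{"linear":[1.25,0.01,0.45],"delta_rot":[-0.04,-0.02,0.02],"fingers":1},{"linear":[1.25,0.01,0.45],"delta_rot":[-0.04,-0.02,0.02],"fingers":1}]' >/dev/null; python3 h.py; done
for i in 1 2; do python3 -m crank '[{"linear":[0,0,0],"delta_rot":[0,0,0],"fingers":0.5},{"linear":[0,0,0],"delta_rot":[0,0,0],"fingers":0.5},{"linear":[0,0,0],"delta_rot":[0,0,0],"fingers":0.5},{"linear":[0,0,0],"delta_rot":[0,0,0],"fingers":0.5},{"linear":[0,0,0],"delta_rot":[0,0,0],"fingers":0.5}]' >/dev/null; python3 h.py; done
```

```text
6.7 q [-1.446  0.864  1.968  1.278  1.388 -1.266] p [ 398.7 -346.4   99.7] ux [ 0.907  0.331 -0.26 ] uy [ 0.343 -0.939  0.002] F [-0.5 -0.2 -0.4] 91.9
7.2 q [-1.328  0.949  1.952  1.406  1.339 -1.331] p [ 449.8 -328.7   61.4] ux [ 0.908  0.328 -0.261] uy [ 0.341 -0.94   0.005] F [-0.2  0.1  0.6] 92.1
7.7 q [-1.331  0.947  1.953  1.404  1.34  -1.33 ] p [ 448.7 -329.2   62.4] ux [ 0.908  0.328 -0.261] uy [ 0.341 -0.94   0.005] F [-0.7  1.6  0.6] 61.5
8.2 q [-1.331  0.947  1.953  1.404  1.341 -1.33 ] p [ 449.  -329.2   62.4] ux [ 0.908  0.328 -0.26 ] uy [ 0.341 -0.94   0.005] F [-4.  -0.5  4.3] 62.0
```

```bash
for i in 1 2; do python3 -m crank '[{"linear":[-0.44,0,-1.64],"delta_rot":[0,0,0],"fingers":0.5},{"linear":[-0.44,0,-1.64],"delta_rot":[0,0,0],"fingers":0.5},{"linear":[-0.44,0,-1.64],"delta_rot":[0,0,0],"fingers":0.5},{"linear":[-0.44,0,-1.64],"delta_rot":[0,0,0],"fingers":0.5},{"linear":[-0.44,0,-1.64],"delta_rot":[0,0,0],"fingers":0.5}]' >/dev/null; python3 h.py; done
python3 - <<'E'
from h import *
from plant import bot,capture
import cv2
q=bot.get_obs()["joint_positions"];p0,B0=tool(q)
t=capture("top");pickle.dump(t,open("t2.pkl","wb"))
d=np.array([np.cos(np.radians(70)),np.sin(np.radians(70)),0]);c=ch(-65,0,0)+d*22
print("grasp",c)
q,e,m=track(q,gp(c+[0,0,235],mk(70,45,180)),20)
q,e,m=track(q,gp(c+[0,0,235],mk(70,75,180)),5)
q,e,m=track(q,gp(c+[0,0,220],mk(70,75,270)),15)
q,e,m=track(q,gp(c+[0,0,185],mk(70,75,359.9)),15)
q,e,m=track(q,gp(c+[0,0,140],mk(70,15,360)),15)
im=t["image"];h=cv2.cvtColor(im,cv2.COLOR_BGR2HSV)
m=cv2.inRange(h,(5,80,50),(20,255,255));m[:, :375]=0;m[:,425:]=0;m[:262]=0;m[308:]=0
ys,xs=np.nonzero(m);print(len(xs),xs.min(),xs.max(),ys.min(),ys.max(),atz(t,((xs.min()+xs.max())/2,(ys.min()+ys.max())/2),6))
cv2.imwrite("pics/t2.png",cv2.resize(im[150:310,220:440],None,fx=3,fy=3))
E
```

```text
8.7 q [-1.33   0.758  1.975  1.368  1.369 -1.16 ] p [ 449.  -328.5  146.7] ux [ 0.907  0.328 -0.263] uy [ 0.341 -0.94   0.004] F [-0.6  0.4 -2.3] 61.5
9.2 q [-1.33   0.579  1.955  1.332  1.413 -0.962] p [ 449.  -328.   231.7] ux [ 0.908  0.328 -0.263] uy [ 0.341 -0.94   0.004] F [ 1.   0.4 -2. ] 61.3
grasp [607.37311256  21.65348295   0.        ]
20 lin [1.568, -0.726, -0.961] rot [-1.26, -1.387, -2.195] |maxdq/row 0.044 err 0.0 margin 0.77 minz 237 q [-0.46  0.51  1.55  0.82  1.3  -0.43]
5 lin [0.003, 0.0, -0.063] rot [-0.0, -6.0, -0.0] |maxdq/row 0.113 err 0.0 margin 0.97 minz 240 q [-0.22  0.46  1.39  0.27  1.26  0.05]
15 lin [0.097, 0.019, 0.021] rot [6.0, -0.0, -0.0] |maxdq/row 0.104 err 0.0 margin 0.95 minz 226 q [-0.22  0.48  1.41  0.28  1.23  1.61]
15 lin [0.225, 0.05, -0.045] rot [5.993, 0.0, -0.0] |maxdq/row 0.103 err 0.0297 margin 0.0 minz 191 q [-0.23  0.51  1.48  0.31  1.14  3.11]
15 lin [0.236, -0.0, -0.236] rot [0.076, -3.925, -0.036] |maxdq/row 0.079 err 0.0 margin 0.07 minz 142 q [-0.59  0.85  1.68  1.22  1.49  2.16]
797 378 414 262 305 [ 453.14461224 -317.19654312    6.        ]
```

View pics/t2.png

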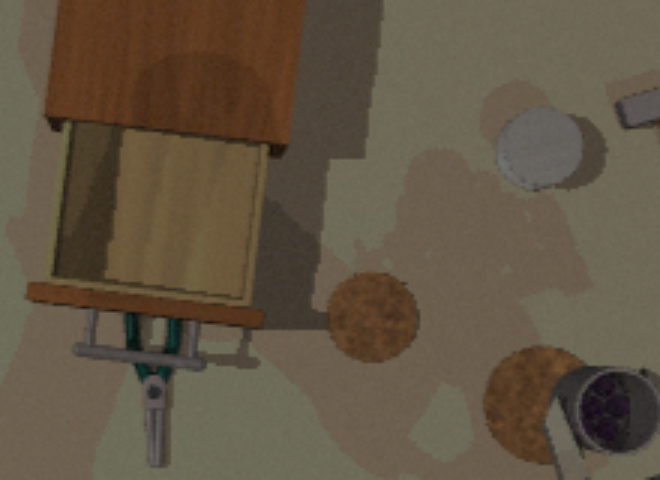

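View (3x crop): all the beads are in the lifted cup at about (605,405), the drawer is empty, and the pliers lie below the handle. I'm re-planning with the tool along the chest's y for more joint-6 margin.

Run:
```python
from h import *
from plant import bot
q=bot.get_obs()["joint_positions"]
c=ch(-65,20,0)
az=85
for (pt,rl,z,N) in [(30,180,245,20),(72,180,240,7),(72,270,220,15),(70,350,185,15),(15,360,140,20)]:
    q,e,m=track(q,gp(c+[0,0,z],mk(az,pt,rl)),N)
    a=tool(q)[1]@[-np.sin(np.radians(15)),0,-np.cos(np.radians(15))];print("   a",np.round(a,2))
```

```text
20 lin [1.745, -0.521, -0.804] rot [-1.233, -0.649, -3.019] |maxdq/row 0.046 err 0.0 margin 0.78 minz 237 q [-0.51  0.67  1.42  0.91  1.64 -0.65]
   a [0.02 0.26 0.97]
7 lin [0.058, 0.0, -0.014] rot [-0.0, -6.0, -0.0] |maxdq/row 0.1 err 0.0 margin 1.07 minz 246 q [-0.25  0.49  1.35  0.32  1.37 -0.23]
   a [0.07 0.84 0.54]
15 lin [0.127, 0.031, 0.034] rot [6.0, -0.0, -0.0] |maxdq/row 0.104 err 0.0 margin 1.04 minz 226 q [-0.25  0.51  1.38  0.32  1.32  1.32]
   a [ 0.96 -0.16  0.25]
15 lin [0.221, 0.066, -0.052] rot [5.333, -0.093, -0.111] |maxdq/row 0.091 err 0.0 margin 0.45 minz 191 q [-0.26  0.54  1.43  0.36  1.26  2.66]
   a [ 0.08 -0.99 -0.08]
20 lin [0.163, 0.016, -0.197] rot [0.461, -2.743, -0.24] |maxdq/row 0.045 err 0.0 margin 0.48 minz 142 q [-0.55  0.93  1.46  1.05  1.68  2.23]
   a [-0.04 -0.5  -0.87]
```

```bash
for i in 1 2 3 4; do python3 -m crank '[{"linear":[1.745,-0.52,-0.8],"delta_rot":[-1.23,-0.65,-3.02],"fingers":0.5},{"linear":[1.745,-0.52,-0.8],"delta_rot":[-1.23,-0.65,-3.02],"fingers":0.5},{"linear":[1.745,-0.52,-0.8],"delta_rot":[-1.23,-0.65,-3.02],"fingers":0.5},{"linear":[1.745,-0.52,-0.8],"delta_rot":[-1.23,-0.65,-3.02],"fingers":0.5},{"linear":[1.745,-0.52,-0.8],"delta_rot":[-1.23,-0.65,-3.02],"fingers":0.5}]' >/dev/null; done; python3 h.py
for i in 1 2; do python3 -m crank '[{"linear":[0.04,0,-0.01],"delta_rot":[0,-4.2,0],"fingers":0.5},{"linear":[0.04,0,-0.01],"delta_rot":[0,-4.2,0],"fingers":0.5},{"linear":[0.04,0,-0.01],"delta_rot":[0,-4.2,0],"fingers":0.5},{"linear":[0.04,0,-0.01],"delta_rot":[0,-4.2,0],"fingers":0.5},{"linear":[0.04,0,-0.01],"delta_rot":[0,-4.2,0],"fingers":0.5}]' >/dev/null; done; python3 h.py
for i in 1 2 3; do python3 -m crank '[{"linear":[0.13,0.03,0.03],"delta_rot":[6,0,0],"fingers":0.5},{"linear":[0.13,0.03,0.03],"delta_rot":[6,0,0],"fingers":0.5},{"linear":[0.13,0.03,0.03],"delta_rot":[6,0,0],"fingers":0.5},{"linear":[0.13,0.03,0.03],"delta_rot":[6,0,0],"fingers":0.5},{"linear":[0.13,0.03,0.03],"delta_rot":[6,0,0],"fingers":0.5}]' >/dev/null; done; python3 h.py
python3 - <<'E'
from h import *
from plant import bot
q=bot.get_obs()["joint_positions"];c=ch(-65,20,0)
for (pt,rl,z,N) in [(70,350,185,15),(15,360,140,20)]:
    q,e,m=track(q,gp(c+[0,0,z],mk(85,pt,rl)),N)
E
```

```text
11.25 q [-0.51   0.672  1.419  0.912  1.635 -0.653] p [600.8  16.5 244.2] ux [ 0.072  0.864 -0.498] uy [ 0.996 -0.085 -0.003] F [-0.1  0.4 -2.2] 61.4
12.25 q [-0.247  0.495  1.35   0.317  1.363 -0.237] p [600.9  19.1 242.2] ux [ 0.024  0.308 -0.951] uy [ 0.996 -0.087 -0.003] F [-0.1 -0.2 -1.9] 61.7
13.75 q [-0.248  0.513  1.38   0.323  1.319  1.322] p [601.1  19.8 221.5] ux [ 0.023  0.311 -0.95 ] uy [-0.088 -0.946 -0.312] F [-0.4  0.2 -2.3] 61.6
15 lin [0.193, 0.06, -0.051] rot [5.314, -0.072, -0.111] |maxdq/row 0.09 err 0.0 margin 0.45 minz 191 q [-0.26  0.54  1.43  0.36  1.26  2.66]
20 lin [0.163, 0.016, -0.197] rot [0.461, -2.743, -0.24] |maxdq/row 0.045 err 0.0 margin 0.48 minz 142 q [-0.55  0.93  1.46  1.05  1.68  2.23]
```

```bash
for i in 1 2 3; do python3 -m crank '[{"linear":[0.19,0.06,-0.05],"delta_rot":[5.3,-0.07,-0.11],"fingers":0.5},{"linear":[0.19,0.06,-0.05],"delta_rot":[5.3,-0.07,-0.11],"fingers":0.5},{"linear":[0.19,0.06,-0.05],"delta_rot":[5.3,-0.07,-0.11],"fingers":0.5},{"linear":[0.19,0.06,-0.05],"delta_rot":[5.3,-0.07,-0.11],"fingers":0.5},{"linear":[0.19,0.06,-0.05],"delta_rot":[5.3,-0.07,-0.11],"fingers":0.5}]' >/dev/null; done; python3 h.py
for i in 1 2 3 4; do python3 -m crank '[{"linear":[0.16,0.02,-0.2],"delta_rot":[0.46,-2.74,-0.24],"fingers":0.5},{"linear":[0.16,0.02,-0.2],"delta_rot":[0.46,-2.74,-0.24],"fingers":0.5},{"linear":[0.16,0.02,-0.2],"delta_rot":[0.46,-2.74,-0.24],"fingers":0.5},{"linear":[0.16,0.02,-0.2],"delta_rot":[0.46,-2.74,-0.24],"fingers":0.5},{"linear":[0.16,0.02,-0.2],"delta_rot":[0.46,-2.74,-0.24],"fingers":0.5}]' >/dev/null;python3 h.py; done
python3 -m crank '[{"linear":[0,0,0],"delta_rot":[0,0,0],"fingers":0.5},{"linear":[0,0,0],"delta_rot":[0,0,0],"fingers":0.5},{"linear":[0,0,0],"delta_rot":[0,0,0],"fingers":0.5},{"linear":[0,0,0],"delta_rot":[0,0,0],"fingers":0.5},{"linear":[0,0,0],"delta_rot":[0,0,0],"fingers":0.5}]' >/dev/null;python3 h.py
python3 - <<'E'
from plant import capture
import cv2,numpy as np
s=capture("scene")["image"];t=capture("top")["image"]
a=cv2.resize(s[140:290,170:370],None,fx=2,fy=2);b=cv2.resize(t[140:290,200:400],None,fx=2,fy=2)
cv2.imwrite("pics/p1.png",cv2.convertScaleAbs(np.hstack([a,b]),alpha=1.3))
E
```

```text
15.25 q [-0.264  0.542  1.426  0.361  1.257  2.659] p [601.3  18.8 191.1] ux [ 0.03  0.34 -0.94] uy [-0.995 -0.081 -0.061] F [ 0.6 -0.5 -2. ] 61.8
15.75 q [-0.373  0.609  1.435  0.574  1.343  2.507] p [601.6  13.1 179.8] ux [ 0.031  0.555 -0.831] uy [-0.997 -0.039 -0.063] F [ 0.2  0.2 -1.1] 61.4
16.25 q [-0.458  0.7    1.444  0.753  1.448  2.391] p [601.6  10.3 167.3] ux [ 0.041  0.737 -0.675] uy [-0.999  0.006 -0.054] F [ 0.2  1.2 -1.6] 61.4
16.75 q [-0.519  0.808  1.451  0.908  1.563  2.3  ] p [601.2  10.7 154.6] ux [ 0.057  0.875 -0.48 ] uy [-0.998  0.046 -0.033] F [-0.1  1.  -0.9] 61.6
17.25 q [-0.555  0.928  1.456  1.048  1.687  2.229] p [600.9  14.  143.2] ux [ 0.079  0.963 -0.257] uy [-0.997  0.081 -0.005] F [ 0.6  0.3 -1.7] 61.2
17.75 q [-0.554  0.925  1.456  1.045  1.685  2.231] p [600.9  14.1 144. ] ux [ 0.079  0.962 -0.261] uy [-0.997  0.08  -0.006] F [ 1.1  0.4 -1.3] 61.6
```

View pics/p1.png

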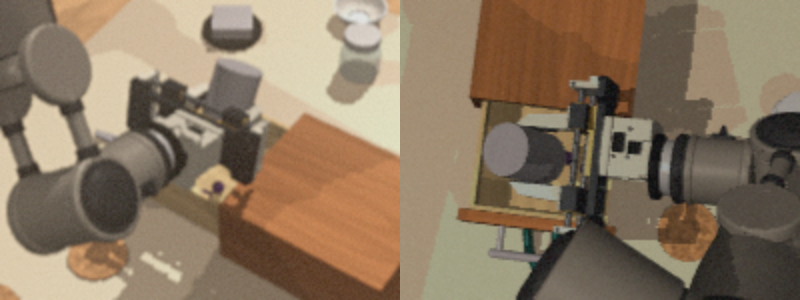

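One bead shows in the drawer at (217,187) in the left panel, and the cup is inverted above it. I shake gently, raise, and go back toward the coaster.

```bash
python3 -m crank '[{"linear":[0,0.8,0],"delta_rot":[0,0,0],"fingers":0.5},{"linear":[0,-0.8,0],"delta_rot":[0,0,0],"fingers":0.5},{"linear":[0,0.8,0],"delta_rot":[0,0,0],"fingers":0.5},{"linear":[0,-0.8,0],"delta_rot":[0,0,0],"fingers":0.5},{"linear":[0,0,0],"delta_rot":[0,0,0],"fingers":0.5}]' >/dev/null
for i in 1 2; do python3 -m crank '[{"linear":[-0.26,0,0.96],"delta_rot":[0,0,0],"fingers":0.5},{"linear":[-0.26,0,0.96],"delta_rot":[0,0,0],"fingers":0.5},{"linear":[-0.26,0,0.96],"delta_rot":[0,0,0],"fingers":0.5},{"linear":[-0.26,0,0.96],"delta_rot":[0,0,0],"fingers":0.5},{"linear":[-0.26,0,0.96],"delta_rot":[0,0,0],"fingers":0.5}]' >/dev/null; done; python3 h.py
python3 - <<'E'
from h import *
from plant import bot
q=bot.get_obs()["joint_positions"];c=ch(-65,20,0)
K=np.array([450,-330.5,0])
qq=q
q1,e,m=track(q,gp(c+[0,0,245],mk(85,30,270)),15)
q1,e,m=track(q1,gp(c+[0,0,245],mk(85,30,180.)),15)
q1,e,m=track(q1,gp(K+[0,0,228],mk(20,15,180)),20)
print("alt"); 
q1,e,m=track(qq,gp((c+K)/2+[0,0,260],mk(50,20,270)),15)
q1,e,m=track(q1,gp(K+[0,0,228],mk(20,15,180.)),15)
E
```

```text
19.35 q [-0.555  0.777  1.433  1.069  1.77   2.382] p [600.3  14.  243.7] ux [ 0.079  0.962 -0.261] uy [-0.997  0.08  -0.005] F [ 0.6 -0.2 -1.4] 61.2
15 lin [-0.0, -0.027, 0.022] rot [-5.935, 0.793, 0.765] |maxdq/row 0.103 err 0.0 margin 0.82 minz 244 q [-0.51  0.67  1.42  0.91  1.64  0.92]
15 lin [0.0, -0.0, 0.0] rot [-6.0, -0.0, -0.0] |maxdq/row 0.105 err 0.0 margin 1.02 minz 248 q [-0.51  0.67  1.42  0.91  1.64 -0.65]
20 lin [-1.783, 0.402, 0.864] rot [1.247, 0.668, 3.01] |maxdq/row 0.046 err 0.0 margin 0.75 minz 230 q [-1.34  0.59  1.95  1.32  1.42 -0.96]
alt
15 lin [-1.208, 0.333, -0.231] rot [-5.084, 1.959, -1.468] |maxdq/row 0.121 err 0.0 margin 0.82 minz 245 q [-0.97  0.54  1.8   1.13  1.52  0.77]
15 lin [-0.897, 0.962, -0.079] rot [-5.262, 1.714, 1.214] |maxdq/row 0.12 err 0.0 margin 0.75 minz 224 q [-1.34  0.59  1.95  1.32  1.42 -0.96]
```

```bash
for i in 1 2 3; do python3 -m crank '[{"linear":[0,-0.03,0.02],"delta_rot":[-5.94,0.79,0.77],"fingers":0.5},{"linear":[0,-0.03,0.02],"delta_rot":[-5.94,0.79,0.77],"fingers":0.5},{"linear":[0,-0.03,0.02],"delta_rot":[-5.94,0.79,0.77],"fingers":0.5},{"linear":[0,-0.03,0.02],"delta_rot":[-5.94,0.79,0.77],"fingers":0.5},{"linear":[0,-0.03,0.02],"delta_rot":[-5.94,0.79,0.77],"fingers":0.5}]' >/dev/null; done; python3 h.py
for i in 1 2 3; do python3 -m crank '[{"linear":[0,0,0],"delta_rot":[-6,0,0],"fingers":0.5},{"linear":[0,0,0],"delta_rot":[-6,0,0],"fingers":0.5},{"linear":[0,0,0],"delta_rot":[-6,0,0],"fingers":0.5},{"linear":[0,0,0],"delta_rot":[-6,0,0],"fingers":0.5},{"linear":[0,0,0],"delta_rot":[-6,0,0],"fingers":0.5}]' >/dev/null; done; python3 h.py
for i in 1 2 3 4; do python3 -m crank '[{"linear":[-1.78,0.4,0.86],"delta_rot":[1.25,0.67,3.01],"fingers":0.5},{"linear":[-1.78,0.4,0.86],"delta_rot":[1.25,0.67,3.01],"fingers":0.5},{"linear":[-1.78,0.4,0.86],"delta_rot":[1.25,0.67,3.01],"fingers":0.5},{"linear":[-1.78,0.4,0.86],"delta_rot":[1.25,0.67,3.01],"fingers":0.5},{"linear":[-1.78,0.4,0.86],"delta_rot":[1.25,0.67,3.01],"fingers":0.5}]' >/dev/null; done; python3 h.py
python3 - <<'E'
from plant import capture
from h import *
import cv2
s=capture("scene");t=capture("top");pickle.dump((s,t),open("c3.pkl","wb"))
a=cv2.resize(s["image"][160:310,125:325],None,fx=2,fy=2);b=cv2.resize(t["image"][170:320,225:425],None,fx=4,fy=4)[:,:]
cv2.imwrite("pics/p2.png",cv2.convertScaleAbs(b,alpha=1.5))
E
```

```text
20.85 q [-0.51   0.667  1.415  0.912  1.637  0.917] p [601.6  15.8 247.7] ux [ 0.075  0.862 -0.501] uy [-0.038 -0.499 -0.866] F [ 0.2 -0.4 -1.2] 61.4
22.35 q [-0.51   0.668  1.414  0.912  1.637 -0.654] p [601.5  15.8 247.6] ux [ 0.074  0.863 -0.5  ] uy [ 0.997 -0.083  0.004] F [-0.8  0.4 -2. ] 61.4
24.35 q [-1.341  0.589  1.948  1.326  1.423 -0.964] p [ 445.1 -332.6  229.5] ux [ 0.908  0.329 -0.258] uy [ 0.341 -0.94  -0.   ] F [-0.  -1.  -0.9] 61.0
```

View pics/p2.png

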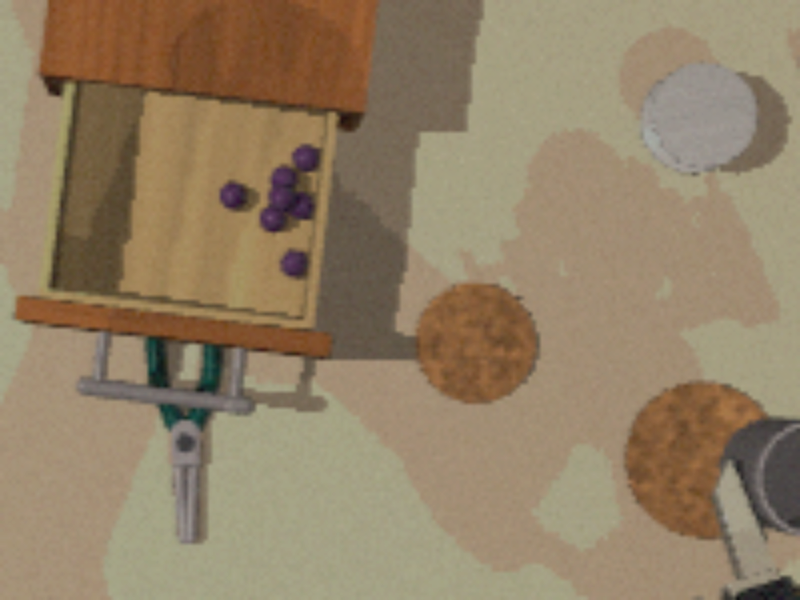

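All seven beads are in the drawer: (306,158), (284,178), (282,195), (303,206), (273,218), (233,195), (294,263) in the crop. The coaster centre is px (401.1,285.1), same as before. Now I lower the cup.

```bash
cat > to.py <<'E'
from h import *
from plant import bot
import sys
# to.py gx gy gz az pitch roll N : row for moving TCP grasp point
a=[float(x) for x in sys.argv[1:]]
track(bot.get_obs()["joint_positions"],gp(np.array(a[:3]),mk(*a[3:6])),int(a[6]))
E
python3 to.py 450.2 -331.5 64 20 15 180 10
python3 - <<'E'
from h import *
import cv2
s,t=pickle.load(open("c3.pkl","rb"))
g=np.array([450.5,-330.6,228+5])
print("cup rim expected px top",proj(t,g+[0,0,33]))
E
```

```text
10 lin [0.423, 0.009, 1.579] rot [-0.016, -0.005, -0.012] |maxdq/row 0.039 err 0.0 margin 0.73 minz 66 q [-1.34  0.94  1.95  1.39  1.35 -1.31]
cup rim expected px top [429.24176201 289.22796534]
```

```bash
for i in 1 2; do python3 -m crank '[{"linear":[0.42,0.01,1.58],"delta_rot":[-0.02,0,-0.01],"fingers":0.5},{"linear":[0.42,0.01,1.58],"delta_rot":[-0.02,0,-0.01],"fingers":0.5},{"linear":[0.42,0.01,1.58],"delta_rot":[-0.02,0,-0.01],"fingers":0.5},{"linear":[0.42,0.01,1.58],"delta_rot":[-0.02,0,-0.01],"fingers":0.5},{"linear":[0.42,0.01,1.58],"delta_rot":[-0.02,0,-0.01],"fingers":0.5}]' >/dev/null; python3 h.py; done
python3 -m crank '[{"linear":[0.02,0,0.08],"delta_rot":[0,0,0],"fingers":0.5},{"linear":[0.02,0,0.08],"delta_rot":[0,0,0],"fingers":0.5},{"linear":[0.02,0,0.08],"delta_rot":[0,0,0],"fingers":0.5},{"linear":[0,0,0],"delta_rot":[0,0,0],"fingers":0.5},{"linear":[0,0,0],"delta_rot":[0,0,0],"fingers":0.5}]' >/dev/null; python3 h.py
```

```text
24.95 q [-1.337  0.762  1.964  1.356  1.38  -1.153] p [ 446.5 -332.3  147.3] ux [ 0.907  0.334 -0.258] uy [ 0.346 -0.938  0.002] F [ 0.6 -0.7 -0.8] 61.8
25.45 q [-1.337  0.944  1.941  1.388  1.349 -1.313] p [ 446.7 -333.1   65.4] ux [ 0.906  0.334 -0.258] uy [ 0.347 -0.938  0.004] F [-0.4 -0.6 -0.7] 61.2
25.95 q [-1.339  0.947  1.942  1.388  1.348 -1.317] p [ 446.  -333.1   63.8] ux [ 0.907  0.333 -0.258] uy [ 0.346 -0.938  0.003] F [-0.1 -0.3 -1. ] 61.4
```

```bash
python3 -m crank '[{"linear":[-0.02,0,0.05],"delta_rot":[0,0,0],"fingers":0.5},{"linear":[-0.02,0,0.05],"delta_rot":[0,0,0],"fingers":0.5},{"linear":[-0.02,0,0.05],"delta_rot":[0,0,0],"fingers":0.5},{"linear":[0,0,0],"delta_rot":[0,0,0],"fingers":0.5},{"linear":[0,0,0],"delta_rot":[0,0,0],"fingers":0.5}]' >/dev/null; python3 h.py
```

```text
26.45 q [-1.341  0.951  1.942  1.387  1.349 -1.32 ] p [ 445.1 -333.3   62.4] ux [ 0.907  0.334 -0.257] uy [ 0.346 -0.938  0.003] F [1.8 0.2 3.8] 61.1
```

```bash
python3 -m crank '[{"linear":[0,0,0],"delta_rot":[0,0,0],"fingers":0.75},{"linear":[0,0,0],"delta_rot":[0,0,0],"fingers":1},{"linear":[0,0,0],"delta_rot":[0,0,0],"fingers":1},{"linear":[0,0,0],"delta_rot":[0,0,0],"fingers":1},{"linear":[0,0,0],"delta_rot":[0,0,0],"fingers":1}]' >/dev/null; python3 h.py
for i in 1 2; do python3 -m crank '[{"linear":[-1.45,0,-0.4],"delta_rot":[0,0,0],"fingers":1},{"linear":[-1.45,0,-0.4],"delta_rot":[0,0,0],"fingers":1},{"linear":[-1.45,0,-0.4],"delta_rot":[0,0,0],"fingers":1},{"linear":[-1.45,0,-0.4],"delta_rot":[0,0,0],"fingers":1},{"linear":[-1.45,0,-0.4],"delta_rot":[0,0,0],"fingers":1}]' >/dev/null; python3 h.py; done
python3 - <<'E'
from plant import capture
from h import *
import cv2
s=capture("scene");t=capture("top");pickle.dump((s,t),open("c4.pkl","wb"))
for n,c in(("s",s),("t",t)):print(n,proj(c,[450.2,-331.5,91]),proj(c,[450,-330.5,6]))
a=cv2.resize(s["image"][235:310,115:215],None,fx=4,fy=4);b=cv2.resize(t["image"][230:305,345:445],None,fx=4,fy=4)
cv2.imwrite("pics/p3.png",cv2.convertScaleAbs(np.hstack([a,b]),alpha=1.5))
E
```

```text
26.95 q [-1.341  0.951  1.942  1.387  1.348 -1.32 ] p [ 444.9 -333.3   61.7] ux [ 0.907  0.333 -0.258] uy [ 0.346 -0.938  0.002] F [-0.7  0.4 -0.4] 90.8
27.45 q [-1.483  0.865  1.952  1.24   1.405 -1.256] p [ 382.7 -356.4  100.8] ux [ 0.907  0.333 -0.258] uy [ 0.345 -0.939  0.003] F [-0.5 -0.7  0.5] 91.9
27.95 q [-1.613  0.79   1.928  1.108  1.488 -1.182] p [ 322.1 -378.3  138.6] ux [ 0.907  0.333 -0.258] uy [ 0.346 -0.938  0.002] F [ 0.  -0.8 -0.2] 91.8
s [154.38177449 276.74394106] [161.4697628 297.3881891]
t [409.52151122 286.11237921] [401.17561665 284.88710239]
```

View pics/p3.png

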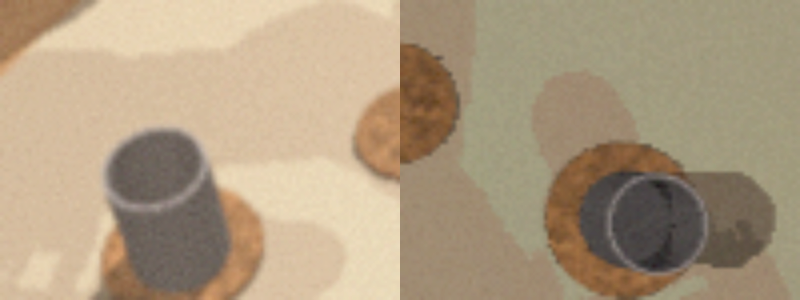

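The cup stands upright and empty. In the top view the rim centre is (409.3,285.8) px, about 1 mm from the coaster's middle. Next I plan the push on the handle.

Run:
```python
from h import *
from plant import bot
import json
q=bot.get_obs()["joint_positions"]
# handle check from top image
s,t=pickle.load(open("c4.pkl","rb"))
for x in(-187,): print("handle ends px",[np.round(proj(t,ch(x,y,62)),1) for y in(-50,0,50)])
qq=q
for rl in(180,0):
  q=qq
  for (g,pt,r,az,N) in [(np.array([380,-250,250.]),50,rl,20,10),(ch(-245,0,200),90,rl,-5,20),(ch(-245,0,69),90,rl,-5,5),(ch(-62,0,69),90,rl,-5,20)]:
    q,e,m=track(q,gp(g,mk(az,pt,r)),N)
```

```text
handle ends px [array([287.9, 272.4]), array([267.8, 270.1]), array([247.7, 267.7])]
10 lin [0.227, -1.013, -1.507] rot [0.028, -3.5, -0.003] |maxdq/row 0.116 err 0.0 margin 0.66 minz 153 q [-1.21  0.14  2.    0.79  1.14 -0.39]
20 lin [0.414, -1.292, -0.291] rot [1.198, -1.968, 0.436] |maxdq/row 0.117 err 0.0 margin 0.62 minz 206 q [-0.14  0.2   1.86  0.    1.08  1.52]
5 lin [2.62, -0.0, -0.0] rot [0.0, -0.0, 0.0] |maxdq/row 0.075 err 0.0 margin 0.43 minz 75 q [-0.14  0.41  2.02 -0.    0.71  1.52]
20 lin [0.0, 0.0, -0.915] rot [-0.0, 0.0, -0.0] |maxdq/row 0.028 err 0.0 margin 0.44 minz 75 q [-0.13  0.66  1.51  0.    0.97  1.53]
10 lin [0.75, 2.051, -1.783] rot [-17.141, 0.005, -5.404] |maxdq/row 0.272 err 0.2238 margin 0.0 minz 154 q [-1.05  0.11  1.9   0.6   1.1  -3.11]
20 lin [0.444, 1.26, 0.102] rot [0.876, 1.501, -0.395] |maxdq/row 0.085 err 0.0 margin 0.06 minz 206 q [-0.14  0.2   1.86  0.    1.08 -1.63]
5 lin [2.62, 0.0, 0.0] rot [-0.0, 0.0, -0.0] |maxdq/row 0.075 err 0.0 margin 0.43 minz 75 q [-0.14  0.41  2.02 -0.    0.71 -1.63]
20 lin [0.0, -0.0, 0.915] rot [-0.0, -0.0, 0.0] |maxdq/row 0.028 err 0.0 margin 0.44 minz 75 q [-0.13  0.66  1.51  0.    0.97 -1.61]
```

```bash
for i in 1 2; do python3 -m crank '[{"linear":[0.23,-1.01,-1.51],"delta_rot":[0.03,-3.5,0],"fingers":0},{"linear":[0.23,-1.01,-1.51],"delta_rot":[0.03,-3.5,0],"fingers":0},{"linear":[0.23,-1.01,-1.51],"delta_rot":[0.03,-3.5,0],"fingers":0},{"linear":[0.23,-1.01,-1.51],"delta_rot":[0.03,-3.5,0],"fingers":0},{"linear":[0.23,-1.01,-1.51],"delta_rot":[0.03,-3.5,0],"fingers":0}]' >/dev/null; python3 h.py; done
for i in 1 2 3 4; do python3 -m crank '[{"linear":[0.414,-1.292,-0.291],"delta_rot":[1.2,-1.97,0.44],"fingers":0},{"linear":[0.414,-1.292,-0.291],"delta_rot":[1.2,-1.97,0.44],"fingers":0},{"linear":[0.414,-1.292,-0.291],"delta_rot":[1.2,-1.97,0.44],"fingers":0},{"linear":[0.414,-1.292,-0.291],"delta_rot":[1.2,-1.97,0.44],"fingers":0},{"linear":[0.414,-1.292,-0.291],"delta_rot":[1.2,-1.97,0.44],"fingers":0}]' >/dev/null; done; python3 h.py
python3 - <<'E'
from h import *
from plant import bot
q=bot.get_obs()["joint_positions"]
for (g,N) in [(ch(-245,0,69),10),(ch(-62,0,69),20)]:
    q,e,m=track(q,gp(g,mk(-5,90,180)),N)
E
```

```text
28.55 q [-1.487  0.419  2.04   1.007  1.29  -0.884] p [ 342.2 -316.3  203.7] ux [ 0.791  0.291 -0.539] uy [ 0.345 -0.939 -0.001] F [-0.   0.3  0.4] 56.5
29.05 q [-1.206  0.142  2.001  0.786  1.136 -0.381] p [ 378.1 -249.2  254.6] ux [ 0.602  0.222 -0.767] uy [ 0.343 -0.939 -0.002] F [-0.   0.   0.1] 16.3
31.05 q [-1.380e-01  2.050e-01  1.856e+00  1.000e-03  1.084e+00  1.520e+00] p [421.6  18.9 205.5] ux [-0.003  0.001 -1.   ] uy [-0.087 -0.996 -0.001] F [0.3 0.6 0.7] 0.9
10 lin [1.305, 0.024, 0.006] rot [0.002, 0.019, 0.004] |maxdq/row 0.038 err 0.0 margin 0.43 minz 75 q [-0.14  0.41  2.02 -0.    0.71  1.52]
20 lin [0.0, 0.0, -0.915] rot [-0.0, 0.0, -0.0] |maxdq/row 0.028 err 0.0 margin 0.44 minz 75 q [-0.13  0.66  1.51  0.    0.97  1.53]
```

```bash
for i in 1 2; do python3 -m crank '[{"linear":[1.305,0.02,0.01],"delta_rot":[0,0.02,0],"fingers":0},{"linear":[1.305,0.02,0.01],"delta_rot":[0,0.02,0],"fingers":0},{"linear":[1.305,0.02,0.01],"delta_rot":[0,0.02,0],"fingers":0},{"linear":[1.305,0.02,0.01],"delta_rot":[0,0.02,0],"fingers":0},{"linear":[1.305,0.02,0.01],"delta_rot":[0,0.02,0],"fingers":0}]' >/dev/null; done; python3 h.py
for i in 1 2 3 4; do python3 -m crank '[{"linear":[0,0,-0.7],"delta_rot":[0,0,0],"fingers":0},{"linear":[0,0,-0.7],"delta_rot":[0,0,0],"fingers":0},{"linear":[0,0,-0.7],"delta_rot":[0,0,0],"fingers":0},{"linear":[0,0,-0.7],"delta_rot":[0,0,0],"fingers":0},{"linear":[0,0,-0.7],"delta_rot":[0,0,0],"fingers":0}]' >/dev/null; python3 h.py; done
python3 - <<'E'
from h import *
from plant import bot
o=bot.get_obs();print("chest x",(o["tool_pos"]-CH)@CX,(o["tool_pos"]-CH)@CY)
E
```

```text
32.05 q [-1.440e-01  4.110e-01  2.025e+00  2.000e-03  7.040e-01  1.511e+00] p [420.3  16.5  74.7] ux [ 0.002  0.001 -1.   ] uy [-0.086 -0.996 -0.001] F [-0.2  1.   0.6] -0.1
32.55 q [-0.14   0.456  1.93   0.002  0.752  1.516] p [456.7  13.   76. ] ux [ 0.004  0.001 -1.   ] uy [-0.087 -0.996 -0.001] F [ 0.7 -0.1 -1. ] 0.3
33.05 q [-1.370e-01  5.030e-01  1.837e+00  1.000e-03  7.990e-01  1.520e+00] p [491.1   9.9  75.6] ux [ 0.002  0.001 -1.   ] uy [-0.087 -0.996 -0.001] F [-3.2 -0.3  1.1] 0.6
33.55 q [-1.330e-01  5.510e-01  1.740e+00  1.000e-03  8.480e-01  1.524e+00] p [526.    6.9  75.7] ux [ 0.002  0.001 -1.   ] uy [-0.087 -0.996 -0.001] F [-3.2 -1.1 -1. ] 0.7
34.05 q [-1.300e-01  6.000e-01  1.639e+00  1.000e-03  9.000e-01  1.527e+00] p [560.9   3.9  75.8] ux [ 0.002  0.001 -1.   ] uy [-0.087 -0.996 -0.001] F [-1.2 -1.3 -0.5] 0.8
chest x -104.10699521560934 -0.47125067714299573
```

```bash
python3 -m crank '[{"linear":[0,0,-0.5],"delta_rot":[0,0,0],"fingers":0},{"linear":[0,0,-0.5],"delta_rot":[0,0,0],"fingers":0},{"linear":[0,0,-0.5],"delta_rot":[0,0,0],"fingers":0},{"linear":[0,0,-0.5],"delta_rot":[0,0,0],"fingers":0},{"linear":[0,0,-0.5],"delta_rot":[0,0,0],"fingers":0}]' >/dev/null; python3 h.py
python3 -m crank '[{"linear":[0,0,-0.2],"delta_rot":[0,0,0],"fingers":0},{"linear":[0,0,-0.2],"delta_rot":[0,0,0],"fingers":0},{"linear":[0,0,-0.2],"delta_rot":[0,0,0],"fingers":0},{"linear":[0,0,-0.2],"delta_rot":[0,0,0],"fingers":0},{"linear":[0,0,-0.2],"delta_rot":[0,0,0],"fingers":0}]' >/dev/null; python3 h.py
python3 - <<'E'
from h import *
from plant import bot
o=bot.get_obs();print("chest x",(o["tool_pos"]-CH)@CX)
E
```

```text
34.55 q [-1.280e-01  6.360e-01  1.565e+00  1.000e-03  9.380e-01  1.529e+00] p [585.6   1.7  75.9] ux [ 0.003  0.001 -1.   ] uy [-0.087 -0.996 -0.001] F [-1.3 -0.4 -0.6] 0.2
35.05 q [-1.280e-01  6.500e-01  1.536e+00  1.000e-03  9.540e-01  1.529e+00] p [595.3   0.9  76. ] ux [ 0.003  0.001 -1.   ] uy [-0.087 -0.996 -0.001] F [-0.8 -1.6 -0.1] 0.7
chest x -69.51095568985161
```

```bash
for i in 1 2 3; do python3 -m crank '[{"linear":[0,0,-0.1],"delta_rot":[0,0,0],"fingers":0},{"linear":[0,0,-0.1],"delta_rot":[0,0,0],"fingers":0},{"linear":[0,0,-0.1],"delta_rot":[0,0,0],"fingers":0},{"linear":[0,0,0],"delta_rot":[0,0,0],"fingers":0},{"linear":[0,0,0],"delta_rot":[0,0,0],"fingers":0}]' >/dev/null; python3 h.py; done
```

```text
35.55 q [-0.127  0.654  1.527  0.002  0.958  1.529] p [598.4   0.7  76. ] ux [ 0.003  0.001 -1.   ] uy [-0.087 -0.996 -0.001] F [-0.   0.5  0.2] 0.6
36.05 q [-1.270e-01  6.580e-01  1.519e+00  1.000e-03  9.670e-01  1.530e+00] p [599.2   0.6  75.9] ux [-0.002  0.001 -1.   ] uy [-0.087 -0.996 -0.001] F [-8.3 -0.2  7.1] 0.7
36.55 q [-1.270e-01  6.610e-01  1.513e+00  1.000e-03  9.770e-01  1.530e+00] p [599.5   0.7  75.9] ux [-0.008  0.002 -1.   ] uy [-0.086 -0.996 -0.001] F [-18.2   0.   12.6] 0.1
```

The force rose to 18 N at chest x ≈ -65 mm, where I predicted the stop. Back off, raise clear and check.

```bash
python3 -m crank '[{"linear":[0,0,0.3],"delta_rot":[0,0,0],"fingers":0},{"linear":[0,0,0.8],"delta_rot":[0,0,0],"fingers":0},{"linear":[0,0,1.5],"delta_rot":[0,0,0],"fingers":0},{"linear":[0,0,2],"delta_rot":[0,0,0],"fingers":0},{"linear":[0,0,2],"delta_rot":[0,0,0],"fingers":0}]' >/dev/null
for i in 1 2; do python3 -m crank '[{"linear":[-2.5,0,1.2],"delta_rot":[0,0,0],"fingers":0},{"linear":[-2.5,0,1.2],"delta_rot":[0,0,0],"fingers":0},{"linear":[-2.5,0,1.2],"delta_rot":[0,0,0],"fingers":0},{"linear":[-2.5,0,1.2],"delta_rot":[0,0,0],"fingers":0},{"linear":[-2.5,0,1.2],"delta_rot":[0,0,0],"fingers":0}]' >/dev/null; done; python3 h.py
python3 - <<'E'
from plant import capture
from h import *
import cv2
s=capture("scene");t=capture("top")
a=cv2.resize(s["image"][120:400,80:430],(400,320));b=cv2.resize(t["image"][90:314,80:480],(714,400))[:, :]
a=s["image"][120:400,130:430];b=t["image"][90:370,80:480]
cv2.imwrite("pics/p4.png",cv2.convertScaleAbs(np.hstack([a,b]),alpha=1.5))
E
```

```text
38.05 q [-1.460e-01  8.500e-02  1.650e+00  1.000e-03  1.403e+00  1.512e+00] p [417.7  16.2 326.7] ux [ 0.004  0.001 -1.   ] uy [-0.087 -0.996 -0.001] F [ 0.5  0.4 -0.3] 0.5
```

View pics/p4.png

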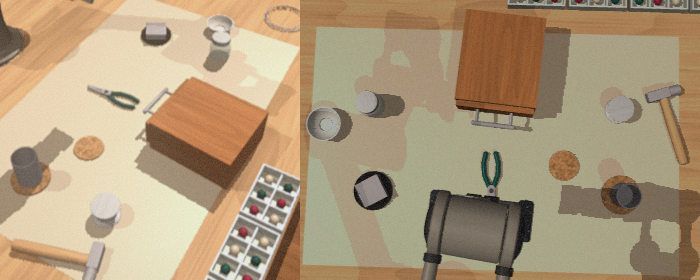

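The drawer panel is flush against the chest at about (500,108). No beads are outside, the cup stands on the large coaster at (622,195), and the bystanders haven't moved. Handing in.

```bash
python3 -c "
from plant import workorder
print(workorder.close_job())"
```

```text
the job is handed in; nothing more can be done
None
```

The job is done and handed in at about 38 s of the 72 s allowed. I poured all seven beads into the drawer, stood the cup back on the larger coaster, and pushed the drawer shut by its handle.

- **Beads:** I counted seven in the drawer after the pour. The cup looked empty, and no beads are visible outside the chest.
- **Cup:** It stands upright, and in the top view it is about 1 mm from the coaster's middle. The two cameras disagree by about 2 mm on the cup and up to 4–5 mm on the coaster; the scene view of the coaster was partly cropped, so I relied on the top view.
- **Drawer:** It met its stop where I expected, with about 18 N along the push (about 22 N in all). The last pictures show the front panel against the chest.
- **Rest of the bench:** By eye, the pliers, jar, spool, dish, mallet and block are where they started. I did not measure them. The robot was clear of everything at hand-in.

No check failed.

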